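Load the block heater and set its dial

TASK

Put the square vial block into the square well of the block heater, set down gently (not dropped) and sitting fully home, and let go of it; then turn the heater's dial until its white pointer line points at the little steel rider on the scale. Leave the rider and everything else standing where it is.

Things in the scene. Friction and masses are not known exactly. Their poses are not given: they have to be found in the camera images.
- heater: Block heater, fixed, white housing 260 mm long (x), 180 mm wide. Origin: underside, bench level, z up; its x axis points from the sloping control panel (nearest the robot) to the back. Flat steel deck 100 mm high from x -55 to +100 mm. In front of it the panel slopes down towards the robot at 25 degrees to the horizontal; its outward normal is (-0.423, 0, 0.906) in this frame.
- well (a point): Centre of the floor of the square well in the heater's deck. Well 84 by 84 mm, 14 mm deep, 2 mm chamfer at the mouth, sides along the heater's x and y, floor 86 mm above the bench. Axes as the heater.
- rod_foot (a point): Foot of the heater's upright steel support rod, on the deck 84 mm behind the well's centre. Rod 12 mm across (collar 22 mm across, 20 mm high at its foot), top 320 mm above the bench, with a clamp 24 by 30 mm round it from 270 to 300 mm. Keep the gripper's body off it.
- dial_grip (a point): Where to grip the dial: on its axis, 30 mm out from the panel, tool along the panel's normal (25 degrees from vertical). z axis: outward along the dial's axis; x axis: along the grip bar to the pointer end. Black dial: skirt 68 mm across, 6 mm high; straight grip bar 62 mm long (x), 14 mm thick (y), top 44 mm out from the panel. A white line marks the pointer end.
- dial_tip (a point): Pointer end of the dial: on the pointer line 36 mm from the axis, 5 mm out from the panel.
- dial (a joint): Dial angle, rad. 0: pointer up the slope (towards the back of the heater). Grows anticlockwise as seen by someone looking at the panel. Stops at -2.3 and 2.3. Turns freely with light friction (0.06 N m) and stays where it is left.
- rider_tip (a point): Inner point of the setpoint rider, 36 mm from the dial's axis, 5 mm out from the panel. Rider: small dark steel wedge, 16 mm wide and 20 mm long, 6 mm high, on the scale just outside the dial, pointing inwards. When the dial's pointer line is in line with it, dial_tip and rider_tip coincide.
- rider (a joint): Angle of the rider about the same axis, same zero and sense as the dial. The dial is right when both joints are equal. Stiff (0.2 N m); it does not turn with the dial. Leave it alone.
- block_square: The square vial block: bare aluminium, 80 by 80 by 30 mm, about 0.45 kg, with eight shallow dark vial holes and a square lifting post 24 by 24 mm in the middle, from 30 to 70 mm above the underside, its faces parallel to the block's. Origin: centre of the underside, z up. Lies on one of two bench mats, left or right of the heater, turned at any angle.
- block_round: Round vial block of the same aluminium, 96 mm across, 30 mm high, same lifting post. Bystander. Origin: centre of the underside.
- block_long: Oblong vial block of the same aluminium, 60 (x) by 110 (y) by 30 mm, same lifting post. Bystander. Origin: centre of the underside.
- bottle_a: Bystander: closed clear bottle, 60 mm across, 160 mm high, standing close to a block. Origin: centre of the underside.
- bottle_b: Bystander: closed amber bottle, 60 mm across, 160 mm high, standing close to a block. Origin: centre of the underside.
- beaker_a: Bystander: glass beaker, 66 mm across, 85 mm high. Origin: centre of the underside.
- beaker_b: Bystander: glass beaker, 66 mm across, 85 mm high. Origin: centre of the underside.
- jar: Bystander: glass jar, 72 mm across, 90 mm high, at the back. Origin: centre of the underside.
Things that resemble listed ones, but are neither listed nor needed, are in the scene too. What is shaped like the block_square but orange or yellow is not meant.

How it is judged:
By the outcome, as a careful person would: the job done as asked, in the order asked, and still so for the second after the job is handed in, with the robot touching nothing.
It also fails if it takes over 64 s, if anything falls off the work surface, if the arm or the gripper's body presses on something with over 40 N, if the wrist force passes 120 N, or if a joint passes its speed limit or range.

ROBOT

A 7-joint arm with a two-finger parallel gripper is mounted at the origin on the work surface. World frame = base frame: x ahead of the robot, y to its left, z up, the work surface at z = 0. Lengths are in m, angles in rad, forces in N, time in s.
With the tool pointing down it reaches from about 0.425 to 0.825 m from the base axis. Payload 3.6 kg.
Tool frame: the origin (TCP) lies where the fingers leave the gripper's body, on its centre line; the fingertips stand 73 mm ahead of it and the grasp point (between the pads) lies 54 mm ahead of it; z points along the fingers, y is the line along which they close (so a half turn about z gives the same grasp; the last joint's range is limited). The gripper opens to 85 mm and grips with 20 to 120 N. Pads are 22 mm wide; open, the fingers measure 114 mm over their backs; the gripper's body (76 mm by 85 mm) begins 54 mm behind the grasp point. The pads swing forward as they close: fully open they stand 13 mm farther back than shut.
Start: joints at [1.147, 0.615, -0.013, 1.423, 0.008, 1.103, -0.04], TCP at [0.252, -0.599, 0.304] pointing down, gripper open.
Joint ranges: [-3.12, 3.12], [-0.3, 2.06], [-1.34, 1.32], [0.26, 2.42], [-1.36, 4.5], [0.01, 1.98], [-2.84, 2.84]. Speed limits (rad/s): [2.79, 2.79, 3.14, 3.14, 3.14, 3.14, 3.14].

INTERFACE

Orientations are given as a unit quaternion [x, y, z, w].
In Python, from station import arm, snapshot, camera_info, ticket gives the robot as it stands. Calls block until the motion is done:
- arm.movep(position, orientation): joint-space move of the TCP to a pose.
- arm.line_to(position, velocity=0.15, ori=None): straight line of the TCP; ori=None keeps the orientation; velocity is the mean speed in m/s.
- arm.move_j(angles): joint-space move.
- arm.move_gripper(opening, effort=None): opening from 0.0 (shut) to 1.0 (fully open); effort is the grip in N (None keeps the last); returns when the fingers have stopped.
- arm.pause(seconds).
- arm.ik(position, orientation): joint angles nearest the present ones, or None.
- snapshot(name): name is "scene" or "top" or "wrist"; returns the picture (420x560x3 uint8, blue, green, red); there is no depth.
- camera_info(name): a dict with "fx", "fy", "cx", "cy" (pixels), "R" (3x3) and "t" (3): a world point X has camera coordinates R X + t; the wrist camera has in their place "T_tool_cam" (4x4, takes a point from camera to tool coordinates, whose origin is the TCP and whose axes are the flange's). Camera axes: x right, y down, z forward; pixel columns grow to the right and rows downward; lengths in m; the calibration is good to about 2 mm. A picture is of the moment at which its call begins: read the wrist's pose just before it. camera_info takes no time and is no camera call.
A pose or a line that the arm cannot do raises arm.MotionError and nothing moves.
- ticket.finish_job(): hands the job in; it is judged then, once.
Readings, each from a call of its own:
- arm.read_time(): time.
- arm.read_joint_positions(): joint angles.
- arm.read_dq(): joint speeds.
- arm.read_effort(): joint torques, N m.
- arm.read_tool_pos(): TCP position.
- arm.read_eef_rot(): TCP orientation.
- arm.read_ft_force(): force on the tool from outside, world axes, zero at the start.
- arm.read_wrist_torque(): the same for the moment, N m.
- arm.read_opening(): opening from 0.0 (shut) to 1.0 (fully open).
- arm.read_finger_force(): force on a finger pad.
Only numpy, scipy, OpenCV 4.12 (cv2) and the standard library are available. Lean on these libraries where they do the work, as an engineer would, in place of code of your own. Each camera call takes 0.05 s, during which the arm holds its last target. There are 200 camera calls.

## Working session

There is one attempt and no reset: what is moved stays moved. The work goes in short steps, each a Python script; the robot and the scene stay as the last script left them, time stands still between calls to the robot, and variables do not carry over. Pictures are saved under pics/ and viewed, at most 10 in all, crops included, and the job is handed in when it is done.

```bash
mkdir -p pics; ls; python3 - <<'E'
from station import *
import cv2, numpy as np
for n in ("scene","top"):
    im=snapshot(n); cv2.imwrite(f"pics/{n}0.png",im)
    c=camera_info(n); print(n,c)
print(camera_info("wrist")); print(arm.read_time(), arm.read_eef_rot())
E
```

```text
pics
scene {'fx': 460.39776255501937, 'fy': 460.39776255501937, 'cx': 275.1981988094853, 'cy': 215.8047552471203, 'R': array([[-0.64812788,  0.76129699, -0.01889833],
       [ 0.57954178,  0.47698834, -0.66076732],
       [-0.49402589, -0.43921409, -0.75035285]]), 't': array([ 0.31281125, -0.2052612 ,  1.43883237])}
top {'fx': 404.3571500732671, 'fy': 404.3571500732671, 'cx': 271.7783836223948, 'cy': 207.74835733770925, 'R': array([[-0.01301358, -0.99991064, -0.00306066],
       [-0.99143573,  0.01330095, -0.12991642],
       [ 0.12994552,  0.00134377, -0.99152023]]), 't': array([0.00288875, 0.49416135, 1.21921258])}
{'fx': 349.43724582067944, 'fy': 349.43724582067944, 'cx': 276.8960313722858, 'cy': 214.0603509930273, 'T_tool_cam': array([[-4.41256903e-04, -9.49150510e-01, -3.14822354e-01,
         8.05012446e-02],
       [ 9.99999889e-01, -3.65942341e-04, -2.98334895e-04,
        -3.58595794e-04],
       [ 1.67957888e-04, -3.14822451e-01,  9.49150566e-01,
        -7.00648374e-02],
       [ 0.00000000e+00,  0.00000000e+00,  0.00000000e+00,
         1.00000000e+00]])}
0.1 [ 9.80277067e-01  1.97624688e-01 -2.63480931e-04 -1.13368869e-03]
```

View pics/top0.png

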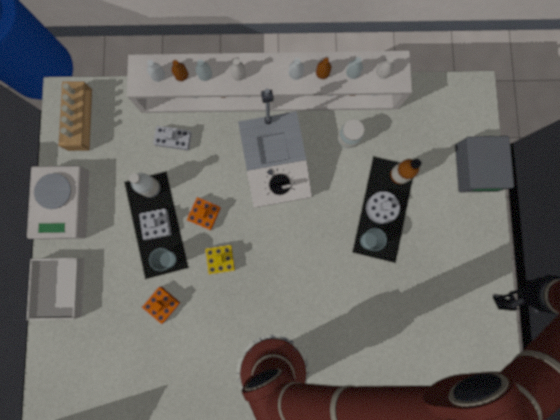

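View pics/scene0.png

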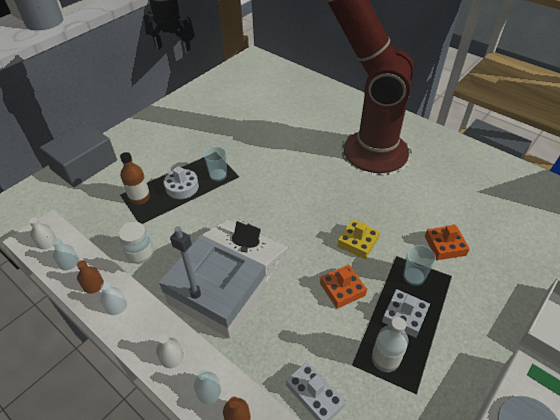

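The grey blocks are the square one on the left mat at top (154,223), the oblong one at (173,137) on the bare bench, and the round one at (383,207). The orange and yellow ones at (204,212), (161,304) and (220,258) are decoys. The square outline on a mat at (154,223) fits `block_square`. I'll confirm it in a crop.

```bash
cat > h.py <<'E'
from station import *
import cv2, numpy as np
from scipy.spatial.transform import Rotation as Rot
def cam(name):
    c=camera_info(name); K=np.array([[c['fx'],0,c['cx']],[0,c['fy'],c['cy']],[0,0,1]])
    if name=='wrist':
        T=np.eye(4); T[:3,:3]=Rot.from_quat(arm.read_eef_rot()).as_matrix(); T[:3,3]=arm.read_tool_pos()
        W=T@c['T_tool_cam']; R=W[:3,:3].T; t=-R@W[:3,3]
    else: R,t=np.array(c['R']),np.array(c['t'])
    return K,R,t
def ray(C,uv):
    K,R,t=C; return -R.T@t, R.T@np.linalg.inv(K)@np.array([*uv,1.])
def onplane(C,uv,p0,n=(0,0,1)):
    o,d=ray(C,uv); n=np.array(n); return o+d*((np.array(p0)-o)@n)/(d@n)
def atz(C,uv,z): return onplane(C,uv,(0,0,z))
def proj(C,X):
    K,R,t=C; p=K@(R@np.array(X)+t); return p[:2]/p[2]
def shot(name,fn):
    C=cam(name); im=snapshot(name); cv2.imwrite(f'pics/{fn}.png',im); np.savez(f'pics/{fn}.npz',K=C[0],R=C[1],t=C[2]); return im,C
def load(fn):
    d=np.load(f'pics/{fn}.npz'); return cv2.imread(f'pics/{fn}.png'),(d['K'],d['R'],d['t'])
def down(yaw): # tool z down; tool y axis at world angle yaw
    y=np.array([np.cos(yaw),np.sin(yaw),0]); z=np.array([0,0,-1.]); return Rot.from_matrix(np.c_[np.cross(y,z),y,z]).as_quat()
E
python3 - <<'E'
from h import *
C=cam('top'); im=cv2.imread('pics/top0.png')
for n,uv,z in [('sq',(154,223),.03),('bottle',(146,186),.1),('beaker',(162,259),.085),('dial',(280,184),.1),('well',(273,148),.086),('rod top',(267,96),.3)]: print(n,atz(C,uv,z))
a=im[115:280,120:225]; b=im[80:215,235:340]
f=lambda x:cv2.resize(x,(390,int(x.shape[0]*390/x.shape[1])),interpolation=cv2.INTER_CUBIC)[:590]
A,B=f(a),f(b); H=np.zeros((590,780,3),np.uint8); H[:len(A),:390]=A; H[:len(B),390:]=B
cv2.imwrite('pics/crop1.png',H)
E
```

```text
sq [0.45183302 0.36065187 0.03      ]
bottle [0.55494313 0.36638128 0.1       ]
beaker [0.34075522 0.31848176 0.085     ]
dial [ 0.55556357 -0.02889055  0.1       ]
well [ 0.66898389 -0.0097696   0.086     ]
rod top [0.74302987 0.00433514 0.3       ]
```

View pics/crop1.png

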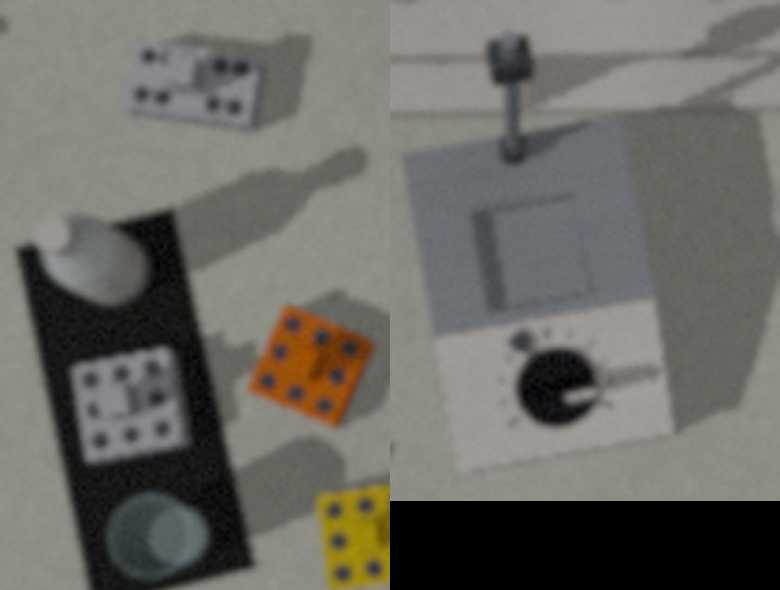

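The crop confirms it: the block at (154,223) is square with eight holes and a post, between the bottle (far side) and the beaker (near side). Next come close views of the heater and block with the wrist camera.

```bash
python3 - <<'E'
from h import *
arm.movep([0.57,-0.01,0.42],down(-np.pi/2)); shot('wrist','heat')
arm.movep([0.43,0.35,0.36],down(-np.pi/2+0.16)); shot('wrist','blk')
print(arm.read_time(),arm.read_joint_positions())
E
```

```text
4.0667 [-0.48134933  0.4331854  -0.35845545  1.61216513  0.16544731  1.12586515
 -2.29544879]
```

View pics/heat.png

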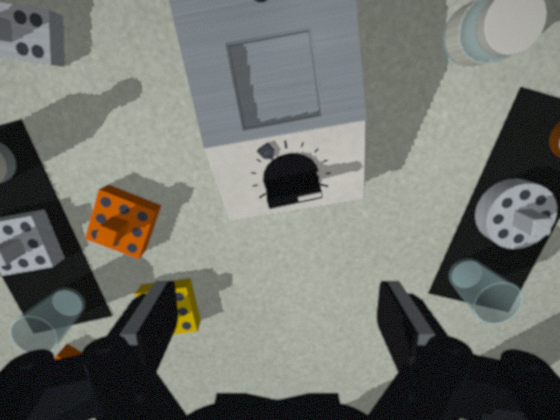

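View pics/blk.png

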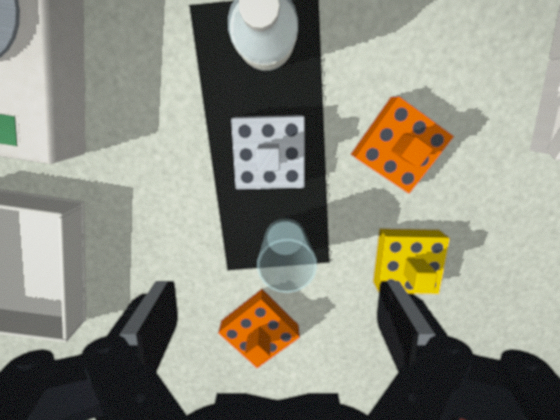

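The heater view shows the well mouth corners near (227,43), (311,30), (320,117) and (243,129), the rider near (267,150), and the dial's white pointer end near (310,197). The block view shows the top face corners near (232,119), (304,115), (304,187) and (235,189). Bottle and beaker are on its image-up and image-down sides, so I'll close the fingers sideways.

```bash
python3 - <<'E'
from h import *
im,C=load('blk'); g=cv2.cvtColor(im,cv2.COLOR_BGR2GRAY)
roi=np.zeros_like(g); roi[105:200,220:316]=1
m=((g>75)&(roi>0)&True).astype(np.uint8); 
m=cv2.morphologyEx(m,cv2.MORPH_CLOSE,np.ones((13,13)))
cs,_=cv2.findContours(m,cv2.RETR_EXTERNAL,cv2.CHAIN_APPROX_NONE); c=max(cs,key=cv2.contourArea)
print(cv2.minAreaRect(c))
P=np.array([atz(C,p[0],.03)[:2] for p in c],np.float32); r=cv2.minAreaRect(P); print('blk',r)
print('cambase',ray(C,(0,0))[0])
np.set_printoptions(precision=4,suppress=True)
def sub(im,pts):
    return cv2.cornerSubPix(cv2.cvtColor(im,cv2.COLOR_BGR2GRAY),np.float32(pts).reshape(-1,1,2),(4,4),(-1,-1),(3,50,.01)).reshape(-1,2)
print(sub(im,[(232,119),(304,115),(304,187),(235,189)]))
im,C=load('heat')
s=sub(im,[(227,43),(311,30),(320,117),(243,129),(203,148),(366,121)]); print(s)
Q=np.array([atz(C,p,.1)[:2] for p in s]); print(Q)
q=Q[:4]; print('well',q.mean(0),'sides',np.linalg.norm(q-np.roll(q,-1,0),axis=1)); 
d=Q[5]-Q[4]; print('edge len',np.linalg.norm(d)); 
for e in (q[1]-q[0],q[2]-q[3],q[3]-q[0],q[2]-q[1],d): print(np.degrees(np.arctan2(e[1],e[0])))
w=cv2.resize(im[20:215,190:375],None,fx=3,fy=3,interpolation=cv2.INTER_CUBIC); cv2.imwrite('pics/c2.png',w)
print('pred mouth',)
E
```

```text
((267.87750244140625, 152.3453369140625), (73.34302520751953, 74.07960510253906), 88.49256896972656)
blk ((0.4504804015159607, 0.3616664409637451), (0.08328624814748764, 0.08207971602678299), 10.337366104125977)
cambase [0.51086737 0.36127548 0.43022678]
[[230.7128 118.2252]
 [303.5704 116.0679]
 [303.3508 187.0781]
 [235.54   188.5541]]
[[225.2275  43.605 ]
 [309.7579  30.846 ]
 [320.7005 114.6059]
 [242.5831 130.2052]
 [203.8604 147.7752]
 [364.8261 120.4652]]
[[ 0.7027  0.0407]
 [ 0.7141 -0.0445]
 [ 0.6334 -0.0585]
 [ 0.6172  0.026 ]
 [ 0.5984  0.0694]
 [ 0.6271 -0.1063]]
well [ 0.6669 -0.0091] sides [0.0859 0.082  0.086  0.0868]
edge len 0.17808394956749501
-82.398341771196
-79.1848580558443
-170.25490876484756
-170.20717513538233
-80.70489795336617
pred mouth
```

View pics/c2.png

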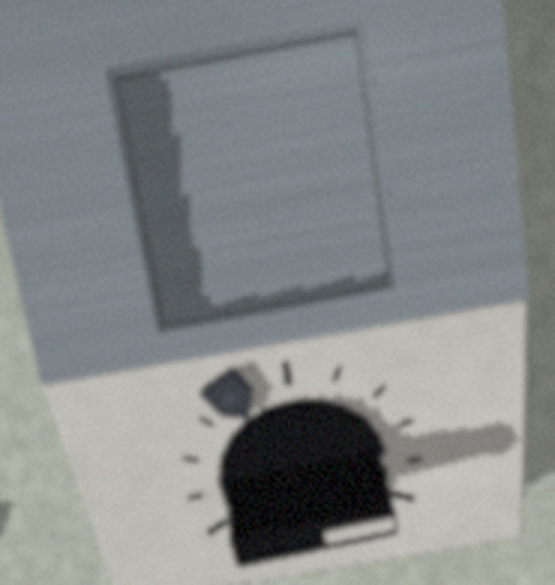

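The pointer end is at about (309,197) in the heater view and the rider at about (266,150). The well centre sits 55 mm behind the deck edge, so it coincides with the heater origin, and heater yaw is about 9.5°. I'll keep the camera on the robot's side, away from the bottle and rod. First I'll check IK for that.

```bash
python3 - <<'E'
from h import *
np.set_printoptions(precision=3,suppress=True)
b=np.radians(10.3)
for n,p,yaw in [('pick',(.4505,.3617,.108),b+np.pi/2),('pickup',(.4505,.3617,.26),b+np.pi/2),('pick-',(.4505,.3617,.108),b-np.pi/2),('place',(.667,-.009,.2),np.radians(99.5)),('placehi',(.667,-.009,.3),np.radians(99.5))]:
    print(n,arm.ik(list(p),down(yaw)))
# bottle/beaker outlines at approx base
im,C=load('blk')
print('beaker rim',atz(C,(287,265),.085),'bottle near edge',atz(C,(266,69),.1), 'bottle cap',atz(C,(262,8),.16))
E
```

```text
pick [-0.099  1.073 -1.153  1.799  1.125  1.098  0.069]
pickup [-0.086  0.808 -1.15   1.677  0.788  1.195  0.315]
pick- [-0.556  0.77  -0.255  1.814  0.317  0.598 -2.396]
place [ 0.517  1.012 -1.152  1.466  0.942  1.279  1.005]
placehi [ 0.507  0.885 -1.151  1.353  0.8    1.398  1.112]
beaker rim [0.342 0.323 0.085] bottle near edge [0.534 0.374 0.1  ] bottle cap [0.567 0.38  0.16 ]
```

```bash
python3 - <<'E'
from h import *
np.set_printoptions(precision=3,suppress=True)
q=np.array(arm.read_joint_positions()); q[6]+=np.pi; 
arm.move_j(list(q)); 
b=np.radians(10.3)
arm.move_gripper(0.6)
arm.movep([.4505,.3617,.26],down(b+np.pi/2)); print(arm.read_joint_positions())
im,C=shot('wrist','blk2')
for n,p,yaw in [('pick',(.4505,.3617,.108),b+np.pi/2),('placehi',(.667,-.009,.3),np.radians(99.5)),('place',(.667,-.009,.2),np.radians(99.5))]:
    print(n,arm.ik(list(p),down(yaw)))
print(arm.read_time(), arm.read_tool_pos(), arm.read_ft_force(), proj(C,(.4505,.3617,.07)),proj(C,(.4505,.3617,.0)))
E
```

```text
[-0.501  0.567 -0.337  1.688  0.224  0.924  0.826]
pick [-0.553  0.77  -0.259  1.814  0.322  0.599  0.74 ]
placehi [ 0.164  0.666 -0.34   1.366  0.228  1.147  1.535]
place [ 0.149  0.76  -0.305  1.479  0.259  0.942  1.507]
7.6917 [0.451 0.363 0.262] [-0.454 -0.124 -0.067] [276.123 207.873] [276.236 186.344]
```

View pics/blk2.png

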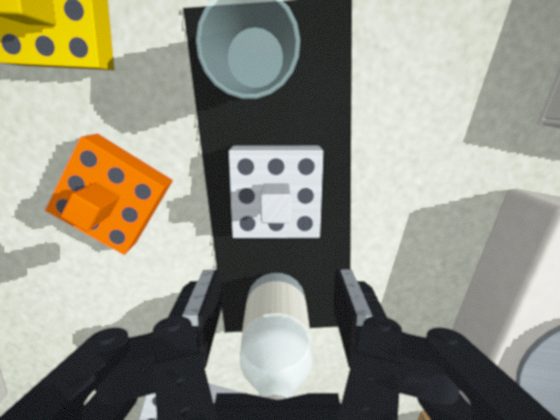

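The post top is at (276,207), and the projection predicted (276.1,207.9). It's aligned, so I'll grasp.

```bash
python3 - <<'E'
from h import *
np.set_printoptions(precision=4,suppress=True)
o=down(np.radians(100.3))
arm.line_to([.4505,.3617,.108],0.12,o); arm.pause(.2); print(arm.read_tool_pos(),arm.read_ft_force())
arm.move_gripper(0.0,60); print(arm.read_opening(),arm.read_finger_force(),arm.read_ft_force())
arm.line_to([.4505,.3617,.33],0.15,o); print(arm.read_ft_force(),arm.read_opening())
arm.movep([.667,-.009,.33],down(np.radians(99.5))); arm.pause(.3)
shot('wrist','held'); print(arm.read_time(),arm.read_tool_pos(),Rot.from_quat(arm.read_eef_rot()).as_matrix(),arm.read_ft_force())
E
```

```text
[0.4507 0.3618 0.1086] [-0.669  -1.0525  0.3437]
0.27205202193949174 59.97293829917908 [-0.4378 -1.1638  2.1307]
[ 0.1881  0.2995 -5.3258] 0.27125444899402074
13.2333 [ 0.6669 -0.0084  0.3301] [[-0.9861 -0.166   0.0001]
 [-0.166   0.9861  0.    ]
 [-0.0001  0.     -1.    ]] [ 0.7001  0.5449 -5.5361]
```

View pics/held.png

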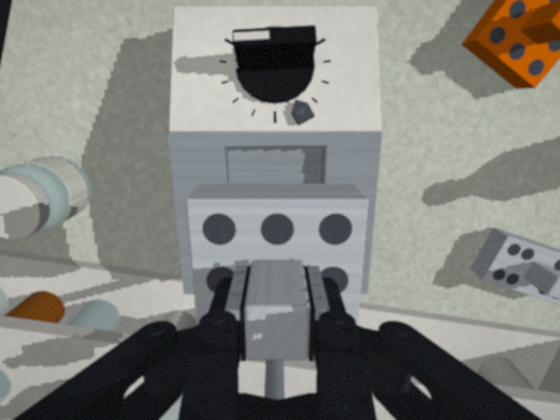

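The block is held squarely, with its top front edge near row 198 (columns 190–366). The well mouth's front edge is near row 146 (columns 228–326) and the deck edge near row 131 (171–380). I'll measure both in this one view, so calibration bias largely cancels.

```bash
python3 - <<'E'
from h import *
np.set_printoptions(precision=4,suppress=True)
im,C=load('held'); g=cv2.GaussianBlur(cv2.cvtColor(im,cv2.COLOR_BGR2GRAY).astype(np.float32),(0,0),1)
gy=cv2.Sobel(g,cv2.CV_32F,0,1); gx=cv2.Sobel(g,cv2.CV_32F,1,0)
def hline(r0,r1,c0,c1,s):  # row edge, s=sign
    xs=np.arange(c0,c1,3); ys=[]
    for x in xs:
        v=np.clip(s*gy[r0:r1,x],0,None)**2; ys.append(r0+(v*np.arange(len(v))).sum()/(v.sum()+1e-6))
    l=cv2.fitLine(np.float32(np.c_[xs,ys]),cv2.DIST_HUBER,0,.01,.01).ravel(); return l
def vline(c0,c1,r0,r1,s):
    ys=np.arange(r0,r1,2); xs=[]
    for y in ys:
        v=np.clip(s*gx[y,c0:c1],0,None)**2; xs.append(c0+(v*np.arange(len(v))).sum()/(v.sum()+1e-6))
    return cv2.fitLine(np.float32(np.c_[xs,ys]),cv2.DIST_HUBER,0,.01,.01).ravel()
def X(l,m):
    a=np.array([[l[0],-m[0]],[l[1],-m[1]]]); t=np.linalg.solve(a,np.array([m[2]-l[2],m[3]-l[3]])); return l[2:]+t[0]*l[:2]
def rep(n,h,v1,v2,z):
    A,B=X(h,v1),X(h,v2); P,Q=atz(C,A,z)[:2],atz(C,B,z)[:2]; d=P-Q
    print(n,A,B,'mid',(P+Q)/2,'len',np.linalg.norm(d),'yaw',np.degrees(np.arctan2(d[1],d[0]))); return (P+Q)/2,d
zt=.3301-.1086+.03
bf=hline(193,204,200,356,1); rep('block',bf,vline(184,197,215,275,1),vline(360,374,215,275,-1),zt)
df=hline(126,136,180,370,-1); rep('deck',df,vline(165,180,135,180,1),vline(372,385,135,180,-1),.1)
wf=hline(141,151,235,320,-1); rep('well',wf,vline(222,232,150,180,-1),vline(321,331,150,180,1),.1)
E
```

```text
block [186.7362 198.3301] [368.3737 198.336 ] mid [ 0.6279 -0.0141] len 0.08024839838153378 yaw -80.45384781071218
deck [167.2435 130.8163] [374.1342 130.7551] mid [ 0.6132 -0.0221] len 0.17354333054510906 yaw -80.4308997836755
well [223.6382 145.5924] [326.1413 144.5081] mid [ 0.6242 -0.0167] len 0.08708452354157147 yaw -79.84900127784509
```

```bash
python3 - <<'E'
from h import *
np.set_printoptions(precision=4,suppress=True)
o=down(np.radians(99.55)); x,y=.667,-.0108
arm.line_to([x,y,.225],0.1,o); arm.pause(.2); print(arm.read_tool_pos(),arm.read_ft_force()); f0=np.array(arm.read_ft_force())
for z in np.arange(.208,.1935,-.002):
    arm.line_to([x,y,z],0.02); f=np.array(arm.read_ft_force())-f0; print(round(z,4),arm.read_tool_pos(),f)
    if f[2]>6: break
print(arm.read_time())
E
```

```text
[ 0.6673 -0.0107  0.2257] [ 0.6099  0.1151 -5.9496]
0.208 [ 0.6671 -0.0108  0.2082] [-1.3002 -0.0283  0.9386]
0.206 [ 0.6669 -0.0108  0.2058] [-1.0713 -0.3268  0.1211]
0.204 [ 0.6669 -0.0108  0.2038] [-0.1926  0.7414 -0.3196]
0.202 [ 0.6669 -0.0108  0.2018] [-0.0754 -0.4723  0.3682]
0.2 [ 0.6669 -0.0109  0.1998] [-1.0198  0.3516  1.1071]
0.198 [ 0.6669 -0.0108  0.1978] [-0.8923 -0.3337  0.8651]
0.196 [ 0.6669 -0.0108  0.1958] [-0.791   0.0651  0.5734]
0.194 [ 0.6669 -0.0108  0.1938] [-0.2923 -0.196   0.9948]
17.3833
```

```bash
cat >> h.py <<'E'
HY=np.radians(9.55); HO=np.array([.6673,-.0093,0])
HR=Rot.from_euler('z',HY).as_matrix()
N=HR@np.array([-np.sin(np.radians(25)),0,np.cos(np.radians(25))])
UP=HR@np.array([np.cos(np.radians(25)),0,np.sin(np.radians(25))]); LEFT=HR@np.array([0,1.,0])  # angle from UP towards LEFT
P0=HO+HR@np.array([-.055,0,.1])
def onpanel(C,uv,h): # -> (up,left) coordinates about the panel's top edge middle
    p=onplane(C,uv,P0+h*N,N)-P0; return np.array([p@UP,p@LEFT])
def panelpt(u,l,h): return P0+u*UP+l*LEFT+h*N
def tilt(a): # tool z into the panel, tool y at panel angle a (from UP to LEFT)
    y=np.cos(a)*UP+np.sin(a)*LEFT; z=-N; return Rot.from_matrix(np.c_[np.cross(y,z),y,z]).as_quat()
E
python3 - <<'E'
from h import *
np.set_printoptions(precision=4,suppress=True)
im,C=load('heat')
q=[onpanel(C,p,.006) for p in [(292.7,153),(264,178),(317.7,171.7)]]
A=2*np.array([q[1]-q[0],q[2]-q[0]]); c=np.linalg.solve(A,[q[1]@q[1]-q[0]@q[0],q[2]@q[2]-q[0]@q[0]]); print(c,np.linalg.norm(q[0]-c))
x,y=.667,-.0108; f0=np.array([.6,.1,-5.9])
for z in np.arange(.1935,.1895,-.0005):
    arm.line_to([x,y,z],0.01); f=np.array(arm.read_ft_force())-f0; print(round(z,4),arm.read_tool_pos()[2],f)
    if f[2]>3.5: break
arm.move_gripper(0.6); arm.pause(.2); print(arm.read_ft_force(),arm.read_opening())
arm.line_to([x,y,.33],.15)
print(arm.read_time())
for h in (.18,.084+.06,.084):
  for a in range(-180,180,30):
    q=arm.ik(list(panelpt(*c,h)),tilt(np.radians(a))); print(h,a,q if q is None else np.array(q))
E
```

```text
[-0.0537 -0.001 ] 0.031964055859783354
0.1935 0.1934913895972397 [-0.4742  0.3462  0.3159]
0.193 0.19297092492865595 [-0.352   0.239   0.1464]
0.1925 0.19245144248975238 [-0.4681  0.2357  0.6541]
0.192 0.19234285676556712 [-2.5215  0.2423  3.0489]
0.1915 0.19234510633262103 [-4.0946 -0.3248  7.3383]
[0.2145 0.1807 0.2483] 0.5977601397618316
20.2917
0.18 -180 [ 0.4877  0.4157 -0.5409  2.2029  0.7299  0.1899  2.6465]
0.18 -150 [ 0.8577  0.6148 -1.1519  2.1939  1.2964  0.5396  2.6274]
0.18 -120 [-0.4424  0.459   0.7469  2.2277 -1.3242  0.4664 -0.548 ]
0.18 -90 [-0.4424  0.459   0.7469  2.2277 -1.3242  0.4664 -0.0244]
0.18 -60 [ 0.0882  0.3721 -0.0006  2.2132 -0.6802  0.1696 -0.1426]
0.18 -30 [ 0.1514  0.3733 -0.0848  2.2115 -0.4964  0.1519  0.1982]
0.18 0 [ 0.2056  0.3759 -0.1571  2.21   -0.3063  0.1415  0.5327]
0.18 30 [ 0.2539  0.3794 -0.2216  2.2088 -0.116   0.137   0.8671]
0.18 60 [ 0.2953  0.3834 -0.2771  2.2078  0.0551  0.1373  1.2206]
0.18 90 [ 0.3377  0.3884 -0.3343  2.2067  0.2286  0.1418  1.5718]
0.18 120 [ 0.3825  0.395  -0.3951  2.2056  0.4005  0.1511  1.9248]
0.18 150 [ 0.4
[... 1148 characters left out ...]
 1.6771  0.711   2.3392]
0.084 -120 [ 0.3466  0.6184 -0.4096  2.1883  1.9686  0.1507  2.4708]
0.084 -90 [ 0.2061  0.5944 -0.2027  2.1921  2.8732  0.0644  2.0709]
0.084 -60 [ 0.2061  0.5944 -0.2027  2.1921  2.8732  0.0644  2.5945]
0.084 -30 [ 0.7633  0.8896 -1.1492  2.1765  1.6771  0.711  -1.8496]
0.084 0 [ 0.7633  0.8896 -1.1492  2.1765  1.6771  0.711  -1.326 ]
0.084 30 [ 0.7633  0.8896 -1.1492  2.1765  1.6771  0.711  -0.8024]
0.084 60 [ 0.7633  0.8896 -1.1492  2.1765  1.6771  0.711  -0.2788]
0.084 90 [ 0.7633  0.8896 -1.1492  2.1765  1.6771  0.711   0.2448]
0.084 120 [ 0.7633  0.8896 -1.1492  2.1765  1.6771  0.711   0.7684]
0.084 150 [ 0.7633  0.8896 -1.1492  2.1765  1.6771  0.711   1.292 ]
```

The block is seated: contact came at TCP 0.1923 m, 2.3 mm lower than computed. That fits a roughly 2 mm mat under it at pick-up, and the force rose cleanly. Now for a view along the panel normal, and another look at the block.

```bash
python3 - <<'E'
from h import *
np.set_printoptions(precision=4,suppress=True)
arm.movep(list(panelpt(-.054,0,.2)),tilt(np.pi/2)); arm.pause(.3)
shot('wrist','dial'); print(arm.read_time(),np.array(arm.read_joint_positions()))
E
```

```text
21.6 [ 0.3805  0.348  -0.3796  2.2023  0.1905  0.1889  1.6077]
```

View pics/dial.png

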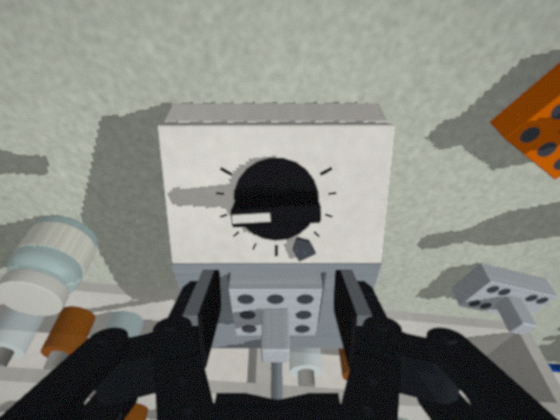

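The block sits flat in the well at about (275,300). The dial's white pointer line runs from (233,217) to (271,217) and the rider is at (303,248), with the tip pointing at the dial. I'll measure them.

```bash
cat > meas.py <<'E'
from h import *
np.set_printoptions(precision=4,suppress=True)
def line_ang(C,m,h):
    ys,xs=np.nonzero(m); P=np.array([onpanel(C,p,h) for p in zip(xs,ys)],np.float32)
    l=cv2.fitLine(P,cv2.DIST_L2,0,.01,.01).ravel(); d=l[:2]; return P.mean(0),d,np.ptp(P@d)
def ang(v): return np.arctan2(v[1],v[0])
E
python3 - <<'E'
from meas import *
im,C=load('dial'); g=cv2.cvtColor(im,cv2.COLOR_BGR2GRAY)
# skirt
m=(g<50).astype(np.uint8); m[:140]=0;m[235:]=0;m[:,:225]=0;m[:,330:]=0
m=cv2.morphologyEx(m,cv2.MORPH_OPEN,np.ones((3,3)))
cs,_=cv2.findContours(m,cv2.RETR_EXTERNAL,cv2.CHAIN_APPROX_NONE); c=max(cs,key=cv2.contourArea)[:,0]
up=c[(c[:,1]<190)]
Q=np.array([onpanel(C,p,.006) for p in up])
s=np.linalg.lstsq(np.c_[2*Q,np.ones(len(Q))],(Q**2).sum(1),rcond=None)[0]; cc=s[:2]; print('skirt',cc,np.sqrt(s[2]+cc@cc))
# bar line
r=np.zeros_like(g); r[208:228,227:275]=1
ml=((g>150)&(r>0)).astype(np.uint8)
n,lab,st,_=cv2.connectedComponentsWithStats(ml); print(st)
# eliminate panel: keep component with centre near (252,217)
k=lab[217,252]; print(k,st[k])
mc,d,L=line_ang(C,lab==k,.044); print('line',mc,d,L)
d=d*np.sign(d@(mc-cc)); print('dial ang dir',ang(d),'by centre',ang(mc-cc))
# rider
r=np.zeros_like(g); r[232:265,285:322]=1
for th in (70,85,100):
    mr=((g<th)&(r>0)).astype(np.uint8); n,lab,st,ce=cv2.connectedComponentsWithStats(mr)
    k=1+np.argmax(st[1:,4]); P=np.array([onpanel(C,p,.006) for p in np.argwhere(lab==k)[:,::-1]])
    v=P.mean(0)-cc; rr=np.linalg.norm(P-cc,axis=1); t=P[rr<np.percentile(rr,6)].mean(0)-cc
    print(th,st[k],'rider',ang(v),np.linalg.norm(v),'tip',ang(t),np.linalg.norm(t),'span',rr.min(),rr.max())
cv2.imwrite('pics/c3.png',cv2.resize(im[140:270,200:350],None,fx=4,fy=4,interpolation=cv2.INTER_CUBIC))
E
```

```text
skirt [-0.0588 -0.0008] 0.03186305421981299
[[     0      0    560    420 234802]
 [   227    209     43     19    394]
 [   236    227      2      1      2]
 [   239    227      2      1      2]]
1 [227 209  43  19 394]
line [-0.0562 -0.0206] [ 0.0866 -0.9962] 0.029759923
dial ang dir -1.484088422272349 by centre -1.4390522802999526
70 [285 232  15   7  62] rider 0.3818216680172152 0.031546723962711166 tip 0.3140131154230753 0.028901399511304434 span 0.02854906101498909 0.03404904877947518
85 [293 238  21  21 296] rider 0.4887776049219092 0.04731552170508088 tip 0.4903411948030472 0.03871642372391318 span 0.037131893006457764 0.05557187173494339
100 [293 238  22  22 322] rider 0.48607348814545187 0.04736038607006269 tip 0.48483638360312514 0.038442992761736614 span 0.03675401180099435 0.05580517263031499
```

View pics/c3.png

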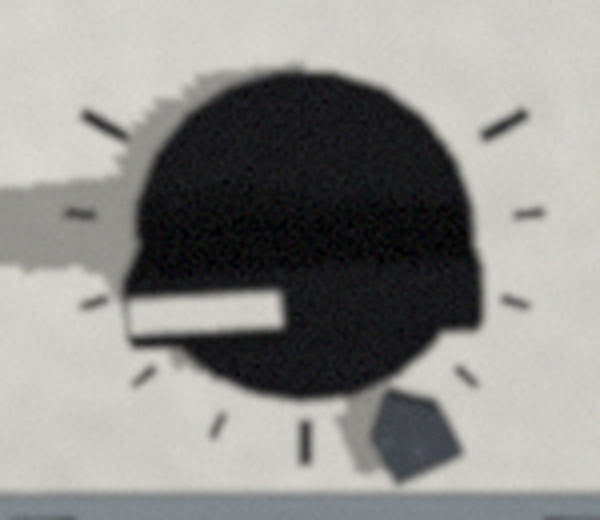

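```bash
cat >> meas.py <<'E'
def skirt(im,C,pred,th=80):
    """circle of the skirt edge: radial search around pred (up,left) at h=.006 where angles are free"""
E
python3 - <<'E'
from meas import *
im,C=load('dial'); g=cv2.cvtColor(im,cv2.COLOR_BGR2GRAY)
m=(g<85).astype(np.uint8); m[:140]=0;m[240:]=0;m[:,:225]=0;m[:,330:]=0
cs,_=cv2.findContours(m,cv2.RETR_EXTERNAL,cv2.CHAIN_APPROX_NONE); c=max(cs,key=cv2.contourArea)[:,0]
top=c[(c[:,1]<188)]; bot=c[(c[:,1]>230)&(c[:,0]>252)&(c[:,0]<288)]
for n,S in (('top',top),('both',np.r_[top,bot])):
    Q=np.array([onpanel(C,p,.006) for p in S])
    s=np.linalg.lstsq(np.c_[2*Q,np.ones(len(Q))],(Q**2).sum(1),rcond=None)[0]; cc=s[:2]; print(n,cc,np.sqrt(s[2]+cc@cc),len(S))
r=np.zeros_like(g); r[208:228,234:275]=1
ml=((g>140)&(r>0)).astype(np.uint8); n,lab,st,_=cv2.connectedComponentsWithStats(ml); k=lab[217,252]; print(st[k])
mc,d,L=line_ang(C,lab==k,.044); d=d*np.sign(d@(mc-cc)); print('line',mc,d,L,ang(d),ang(mc-cc), np.linalg.norm(mc-cc))
r=np.zeros_like(g); r[237:265,290:322]=1
mr=((g<92)&(r>0)); P=np.array([onpanel(C,p,.006) for p in np.argwhere(mr)[:,::-1]]); v=P.mean(0)-cc
w,V=np.linalg.eigh(np.cov((P).T)); a=V[:,1]*np.sign(V[:,1]@v); print('rider',ang(v),np.linalg.norm(v),'axis',ang(a))
# axis centre check by tick at 0 and heater middle: scale tick 0
r=np.zeros_like(g); r[243:260,270:283]=1
T=np.array([onpanel(C,p,0) for p in np.argwhere((g<110)&(r>0))[:,::-1]]); print('tick0',T.mean(0))
E
```

```text
top [-0.0587 -0.001 ] 0.03249705693617476 95
both [-0.0584 -0.001 ] 0.032743356178370875 130
[234 213  36  11 311]
line [-0.0566 -0.017 ] [ 0.0644 -0.9979] 0.024475751 -1.506369594099331 -1.4604855656979998 0.016157429648174935
rider 0.4930503702203643 0.04695967057808739 axis 0.4875997957278785
tick0 [-0.0125 -0.0008]
```

```bash
python3 - <<'E'
from h import *
np.set_printoptions(precision=4,suppress=True)
a=-1.503+np.pi/2; c=(-.058,-.0008)
arm.move_gripper(.5)
arm.move_j([.8577,.6148,-1.1519,2.1939,1.2964,.5396,2.6274-(np.radians(210)-a)])
p=arm.read_tool_pos(); print(np.array(p),panelpt(-.0537,-.001,.18), (Rot.from_quat(arm.read_eef_rot()).inv()*Rot.from_quat(tilt(a))).magnitude())
arm.line_to(list(panelpt(*c,.15)),.1,tilt(a)); print(np.array(arm.read_joint_positions()))
arm.line_to(list(panelpt(*c,.086)),.08,tilt(a)); arm.pause(.2)
print(np.array(arm.read_joint_positions()),np.array(arm.read_tool_pos()),panelpt(*c,.086),arm.read_ft_force(),arm.read_time())
E
```

```text
[ 0.4901 -0.0401  0.2404] [ 0.4902 -0.0401  0.2404] 0.0003299129373337076
[ 0.7906  0.6616 -1.0754  2.2064  1.4425  0.5216 -1.1008]
[ 0.6995  0.7979 -0.9951  2.1903  1.6976  0.5631 -1.3084] [ 0.5255 -0.0341  0.1539] [ 0.5255 -0.034   0.1534] [-0.2493 -0.1883 -0.7795] 25.65
```

```bash
python3 - <<'E'
from h import *
np.set_printoptions(precision=4,suppress=True)
arm.move_gripper(0.0,30); print(arm.read_opening(),arm.read_finger_force(),arm.read_ft_force())
q=np.array(arm.read_joint_positions()); q0=q[6]
for k in range(1,5):
    q[6]=q0+1.993*k/4; arm.move_j(list(q)); print(arm.read_ft_force(),arm.read_wrist_torque(),arm.read_opening())
arm.pause(.2); arm.move_gripper(.5); arm.pause(.1)
c=(-.058,-.0008); o=arm.read_eef_rot()
p=np.array(arm.read_tool_pos()); arm.line_to(list(p+.114*N),.15)
print(np.array(arm.read_joint_positions()),arm.read_time())
shot('wrist','turned')
q=np.array(arm.read_joint_positions())
E
```

```text
0.1558531605783245 32.871742844581604 [-0.0357 -1.0086  4.3151]
[ 0.9248 -0.2847  1.5402] [-0.169   0.3669  0.0142] 0.15805139904871868
[ 0.7345 -1.0137  1.9114] [-0.124   0.3531 -0.0172] 0.1563905706136334
[ 0.8122 -0.3653  0.994 ] [-0.0868  0.268   0.0126] 0.15472391269374813
[ 0.3953 -0.2888  2.5304] [-0.1269  0.2258 -0.0217] 0.15783132607379663
[ 0.9008  0.5678 -1.179   2.2013  1.2081  0.5246  1.1   ] 29.8083
```

View pics/turned.png

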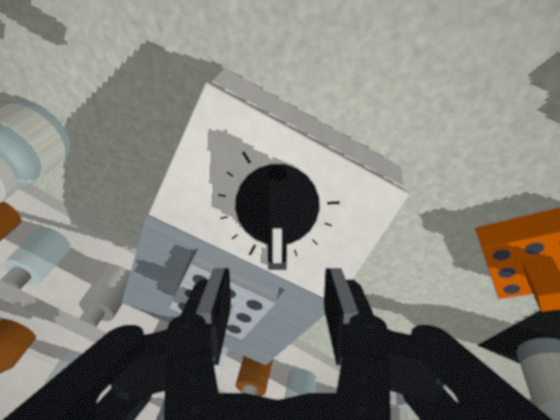

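Block still home at about (230,300), and the dial's pointer end is now at (277,250). From this side the bar hides the rider. I've used up my picture views (11 including crops, one over the limit), so I'll check the rest numerically, with the camera swung round to the pointer side.

```bash
cat > chk.py <<'E'
from meas import *
def panel_img(im,C,h,c,s=5,half=.07):  # rectified top-down picture of plane h, s px/mm, centred on dial, UP is up, LEFT is left
    W=int(2*half*1000*s); src=[];dst=[]
    for u,l in [(-half,-half),(-half,half),(half,half),(half,-half)]:
        src.append(proj(C,panelpt(c[0]+u,c[1]+l,h))); dst.append(((half-l)*1000*s,(half-u)*1000*s))
    M=cv2.getPerspectiveTransform(np.float32(src),np.float32(dst)); return cv2.warpPerspective(cv2.cvtColor(im,cv2.COLOR_BGR2GRAY),M,(W,W),flags=cv2.INTER_CUBIC)
def coords(mask,s=5,half=.07):
    r,c=np.nonzero(mask); return np.c_[half-r/s/1000,half-c/s/1000]
def polar_grid(s=5,half=.07):
    W=int(2*half*1000*s); r,c=np.mgrid[:W,:W]; u=half-r/s/1000; l=half-c/s/1000; return u,l
def check(fn,c=(-.058,-.0008),guess=.49):
    im,C=load(fn); c=np.array(c); u,l=polar_grid()
    g=panel_img(im,C,.006,c); R=np.hypot(u,l); A=np.arctan2(l,u)
    # skirt circle: dark, radial edge
    E=[]
    for a in np.linspace(-np.pi,np.pi,120,endpoint=False):
        rr=np.arange(.027,.041,.0002); uu=rr*np.cos(a);ll=rr*np.sin(a)
        pr=cv2.remap(g,np.float32((.07-ll)*5000)[None],np.float32((.07-uu)*5000)[None],cv2.INTER_LINEAR)[0].astype(float)
        if pr[:10].max()<60 and pr[-8:].min()>110: r0=rr[np.argmax(pr>85)]; E.append((r0*np.cos(a),r0*np.sin(a)))
    E=np.array(E); k=np.ones(len(E),bool)
    for _ in range(4):
        s=np.linalg.lstsq(np.c_[2*E[k],np.ones(k.sum())],(E[k]**2).sum(1),rcond=None)[0]; cc=s[:2]; rad=np.sqrt(s[2]+cc@cc); k=abs(np.linalg.norm(E-cc,axis=1)-rad)<.0008
    print(fn,'skirt off',cc,rad,k.sum(),len(E))
    m=(g<92)&(R>.0375)&(R<.058)&(abs(A-guess)<.4)
    n,lab,st,_=cv2.connectedComponentsWithStats(m.astype(np.uint8)); kk=1+np.argmax(st[1:,4]); P=coords(lab==kk); v=P.mean(0)-cc
    w,V=np.linalg.eigh(np.cov(P.T)); ax=V[:,1]*np.sign(V[:,1]@v)
    print(' rider area mm2',len(P)/25,'ang',ang(v),'raw',ang(P.mean(0)),'r',np.linalg.norm(v),'axis',ang(ax))
    g4=panel_img(im,C,.044,c); al=u*np.cos(guess)+l*np.sin(guess); la=-u*np.sin(guess)+l*np.cos(guess)
    m=(g4>130)&(al>0)&(al<.029)&(abs(la)<.008)
    n,lab,st,_=cv2.connectedComponentsWithStats(m.astype(np.uint8)); kk=1+np.argmax(st[1:,4]); P=coords(lab==kk)
    d=cv2.fitLine(np.float32(P),cv2.DIST_L2,0,.01,.01).ravel()[:2]; v=P.mean(0); d=d*np.sign(d@v)
    print(' dial line area mm2',len(P)/25,'dir',ang(d),'by centre',ang(v-cc),'mean',v, 'len',np.ptp(P@d),'wid',np.ptp(P@np.array([-d[1],d[0]])))
E
python3 - <<'E'
from chk import *
q=np.array(arm.read_joint_positions())
for fn,j in (('v1',-2.04),('v2',-.96)):
    q[6]=j; arm.move_j(list(q)); arm.pause(.2); shot('wrist',fn); check(fn)
print(arm.read_time())
E
```

```text
v1 skirt off [0.0007 0.0003] 0.03324697041576639 102 104
 rider area mm2 214.56 ang 0.4888496645181887 raw 0.48682101758201246 r 0.0475103464209747 axis 0.4501457762210251
 dial line area mm2 159.28 dir 0.48617477322578717 by centre 0.5012908831628529 mean [0.0145 0.0079] len 0.025143917548656473 wid 0.006487669789791103
v2 skirt off [0.0003 0.0005] 0.033315105758405184 91 96
 rider area mm2 226.08 ang 0.49372514279465485 raw 0.4999533142889057 r 0.04715196135619886 axis 0.5457998128219154
 dial line area mm2 164.04 dir 0.4871628008677838 by centre 0.4616909968585766 mean [0.0147 0.0076] len 0.025088599741458904 wid 0.006715850567817696
34.0167
```

The dial reads 0.487 rad and the rider 0.491 rad (0.49 before turning, so it hasn't moved). The gripper is clear, so I'll hand in.

```bash
python3 -c "
from station import *
print(arm.read_ft_force(), ticket.finish_job())"
```

```text
the job is handed in; nothing more can be done
[ 0.3554412  -0.21320385  0.08067031] None
```

The job is handed in at about 34 s: the square block is home in the well and released, and the dial is at 0.487 rad against the rider's measured 0.491 rad; I viewed 11 pictures, one over the limit of 10, and no verdict came back.

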